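# Trolley brake lever travel check

### The arm

A 7-joint arm with a two-finger parallel gripper is mounted at the origin on the work surface; the furniture and walls round the work are solid. World frame = base frame: x ahead of the robot, y to its left, z up, the work surface at z = 0. Lengths are in mm, angles in rad, forces in N, time in s.
With the tool pointing down it reaches from about 400 to 750 mm from the base axis. Payload 19.5 kg.
Tool frame: the origin (TCP) lies on the centre line of the jaws, within the pads' length; the fingertips stand 19 mm ahead of it and the grasp point (between the pads) is the TCP; z points along the fingers, y is the line along which they close (so a half turn about z gives the same grasp; the last joint's range is limited). The gripper opens to 85 mm and grips with 20 to 120 N. Pads are 22 mm wide; open, the fingers measure 114 mm over their backs; the gripper's body (76 mm by 85 mm) begins 54 mm behind the grasp point. The pads swing forward as they close: fully open they stand 13 mm farther back than shut.
Start: joints at [-1.16, 0.707, -0.028, 1.485, 0.022, 0.951, -0.075], TCP at [251.537, 517.032, 215.868] pointing down, gripper open.
Joint ranges: [-2.71, 2.71], [-0.32, 2.16], [-1.57, 1.52], [0, 2.45], [-1.46, 4.6], [0, 2.02], [-2.83, 2.83]. Speed limits (rad/s): [1.89, 1.89, 2.57, 2.57, 3.01, 3.01, 3.01].

### API

Orientations are given as a unit quaternion [x, y, z, w].
In Python, from station import env gives the robot as it stands.
- The arm moves only by the tool servo_tool, never from a script. Its argument "plan" is one flat list of numbers, 7 for each row, row after row: the turn, a rotation vector about the tool's x, y, z each as a share of 180 degrees, from -1 to 1, then the shift along the tool's x, y, z each as a share of 0.1 m, from -1 to 1, then the gripper's target within -1 to 1 (fully open at 1, half-way at 0, shut at -1). A call has 1 to 10 rows; each row is the pose to reach, as a shift and turn from the pose commanded when the call began, along the tool's axes at that moment, turning the shorter way round; what a row does not reach only later rows make up. A row lasts 1/12 s, in which the tool goes at most 41.7 mm and 7.16 degrees, less where a joint would pass 70% of its speed; a pose out of reach is approached as far as the arm can. A call with a number of a shift or a turn outside -1 to 1 is refused whole. A call with a gripper value outside its range is refused whole. The fingers move at their own pace and stop on an object; "grip_force" is the grip in N (left out, the last holds). Time passes only in rows, so rows that repeat a pose let the fingers close. It gives the time, the measured TCP pose, the force, the opening and the grip force at its end, in the units of the state.
- env.read_state(): the state, without advancing time (a new reading comes with each control period).
- env.get_image(name): name is "scene" or "top" or "wrist"; returns the picture (400x640x3 uint8, red, green, blue); there is no depth.
- env.camera_params(name): a dict with "intrinsics" (3x3 intrinsics, pixels), "rvec" (rotation vector, rad) and "tvec" (3), from world to camera coordinates, as OpenCV has them. Camera axes: x right, y down, z forward; pixel columns grow to the right and rows downward; lengths in mm; the calibration is good to about 2 mm. A picture is of the moment at which its call begins: read the wrist's pose just before it. camera_params takes no time and is no camera call; for the wrist camera it gives the pose at the moment of the call.
- env.close_job(): hands the job in; it is judged then, once.
The state is a dict: "clock": time; "qpos": joint angles; "joint_velocities": joint speeds; "effort": joint torques, N m; "tcp_pos": TCP position; "tool_rot": TCP orientation; "contact_force": force on the tool from outside, world axes, zero at the start; "ft_torque": the same for the moment, N m; "gripper_width": opening from 0.0 (shut) to 1.0 (fully open); "grasp_force": force on a finger pad.
Only numpy, scipy, OpenCV 4.12 (cv2) and the standard library are available. Lean on these libraries where they do the work, as an engineer would, in place of code of your own. Each camera call takes 0.05 s, during which the arm holds its last target. There are 200 camera calls.

### The job

Two trolley handles are bolted to stands on the bench. With the outside of the fingers, steadily press the brake lever (the longer one, with the ball end) in towards its grip bar until it comes against its stop, and finish while holding it there, so that a colleague can measure the gap left to the bar. Press it from its open side, without slapping or forcing it, grasping it or touching the bar, and leave the short lever and the things standing round alone.

Things in the scene. Friction and masses are not known exactly. Their poses are not given: they have to be found in the camera images.
- long_stand: the stand with the long brake lever: aluminium base plate 100 x 200 x 12 mm fixed to the bench, upright at its +y end, black grip bar above it, hand lever in front (-x) of the bar; all below 0.12 m. Origin: centre of the plate's underside, right below the bar; x from the lever side through the bar, y along the bar to the upright. Position and yaw vary; the two stands may change places
- long_stand_bar: its rubber grip bar, radius 15.5 mm, axis 100 mm above the bench, fixed to the stand; origin on the bar's axis above the stand's origin; it runs along y from -0.10 to +0.10. Not to be touched
- long_lever (a joint): brake lever: level blade 125 mm long, 16 high, 8 thick, a 19 mm ball at its free end, which points to the stand's -y, splayed from the bar. 0 rad = out (a spring keeps it there), grows as it is pressed to the bar; solid stop at 0.28 rad, a gap of about 20 mm to the bar remaining. At the press point 2.5 N starts it, 4.5 N brings it to the stop; more only leans on the stop
- long_pivot (a point): the long lever's upright pivot axis at mid-blade height; it lies 34 mm in front of the bar's axis and 45 mm to +y of the stand's origin, 100 mm above the bench
- long_press (a point): press point on the blade's front face (away from the bar), 90 mm from the pivot, half-way up the blade, 100 mm above the bench. Moves with the lever: x = press direction, square to the face, to the bar; y along the blade to the pivot; z up. Out to stop it travels 25 mm, turning anticlockwise seen from above. In front of it and below the lever, down to the plate, is free
- short_stand: the other stand, with the short lever: aluminium base plate 100 x 200 x 12 mm fixed to the bench, upright at its +y end, black grip bar above it, hand lever in front (-x) of the bar; all below 0.12 m. Origin: centre of the plate's underside, right below the bar; x from the lever side through the bar, y along the bar to the upright. Position and yaw vary; the two stands may change places
- short_lever (a joint): the short lever on the other stand: same blade and pivot, but 68 mm long and without a ball; 0 rad = out. To be left alone
- short_press (a point): the middle of the short blade's front face, 45 mm from its pivot; axes as for the long lever
- bottle: brown bottle with a blue cap, 60 mm across, 125 mm high, standing behind the stands; origin at the centre of its underside
- beaker: clear beaker, 74 mm across, 90 mm high, standing behind the stands; origin at the centre of its underside
- timer: flat white timer 68 x 62 x 17 mm, lying in front of and between the stands; origin at the centre of its underside
- jar: black jar with a white cap, 62 mm across, 105 mm high, standing behind the stands; origin at the centre of its underside

How it is judged:
By the outcome, as a careful person would: the job done as asked, in the order asked, and still so for the second after the job is handed in, while the arm keeps its last pose, push and grip.
It also fails if it takes over 29 s, if anything falls off the work surface, if the arm or the gripper's body presses on something with over 40 N, if the wrist force passes 120 N, or if a joint passes its speed limit or range.

## Working session

There is one attempt and no reset: what is moved stays moved. The work goes in short steps, Python scripts to look and compute and a tool call to move; the robot and the scene stay as the last step left them, time stands still between calls to the robot, and variables do not carry over. Pictures are saved under pics/ and viewed, at most 10 in all, crops included, and the job is handed in when it is done.

Besides the shell and the picture viewer there is one more tool, called after "Call:" by a JSON object that holds its "api" and its "payload", one argument or row to a line. servo_tool: Moves the arm, as the interface text tells. Its arguments: {"type":"object","properties":{"plan":{"type":"array","items":{"type":"number","minimum":-1,"maximum":1}},"grip_force":{"type":"number"}},"required":["plan"]}

```bash
mkdir -p pics
python3 - <<'E'
from station import env
import cv2
print(env.read_state())
for n in("scene","top"):
    cv2.imwrite(f"pics/{n}0.png",env.get_image(n)[:,:,::-1]); print(n,env.camera_params(n))
E
```

```text
{'clock': 0.0, 'qpos': array([-1.15966731,  0.70710378, -0.02760692,  1.48498005,  0.02198909,
        0.95090004, -0.07549067]), 'joint_velocities': array([ 0.00019574, -0.0009137 ,  0.00055644, -0.00024695,  0.00086305,
        0.00032236, -0.00184695]), 'effort': array([ 1.14165483e-03, -8.83212948e+01,  1.23506673e+00, -2.36161441e+01,
        1.69840513e-02,  6.72084396e-03, -3.95990833e-05]), 'tcp_pos': array([251.45214639, 516.7996561 , 215.43157561]), 'tool_rot': array([ 2.24487350e-01,  9.74476851e-01, -5.34042663e-04, -1.06368350e-04]), 'contact_force': array([ 0.01737037,  0.31604196, -0.42340462]), 'ft_torque': array([-0.02101967, -0.04927239,  0.02314995]), 'grasp_force': 0.0, 'gripper_width': 1.0028614077633229}
scene {'intrinsics': array([[471.79001101,   0.        , 329.3576854 ],
       [  0.        , 471.79001101, 198.34746561],
       [  0.        ,   0.        ,   1.        ]]), 'rvec': array([ 0.77856428,  2.76966526, -0.82145963]), 'tvec': array([ 468.78564744, -202.54622781, 1438.97511048])}
top {'intrinsics': array([[376.35731484,   0.        , 318.25859083],
       [  0.        , 376.35731484, 195.73926791],
       [  0.        ,   0.        ,   1.        ]]), 'rvec': array([ 2.18074274, -2.12291943,  0.16250316]), 'tvec': array([ 25.82411404, 555.91973976, 897.09117735])}
```

View pics/top0.png

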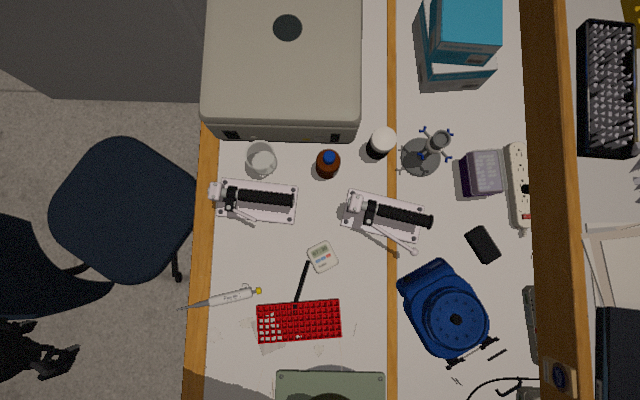

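View pics/scene0.png

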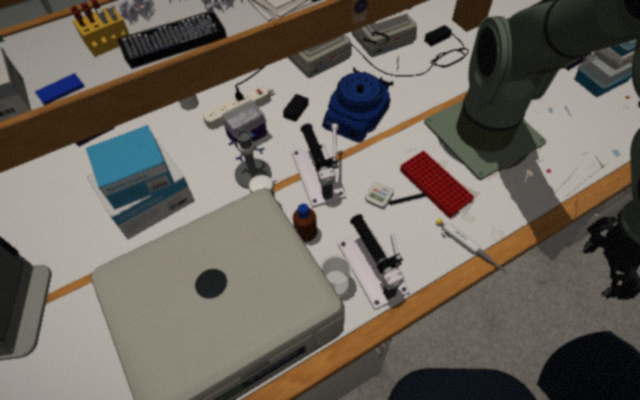

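The top view shows the long lever on the right-hand stand: its ball is at about (415,252) and the upright end at about (355,205). The short stand is at about (255,200), with the timer at (322,257). I'll zoom in next.

Run:
```python
import cv2
a=cv2.imread("pics/top0.png")[170:270,325:450]
b=cv2.imread("pics/scene0.png")[115:215,285:360]
cv2.imwrite("pics/z.png",cv2.resize(a,None,fx=6,fy=6,interpolation=cv2.INTER_CUBIC))
cv2.imwrite("pics/z2.png",cv2.resize(b,None,fx=6,fy=6,interpolation=cv2.INTER_CUBIC))
```

```text
(no output)
```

View pics/z.png

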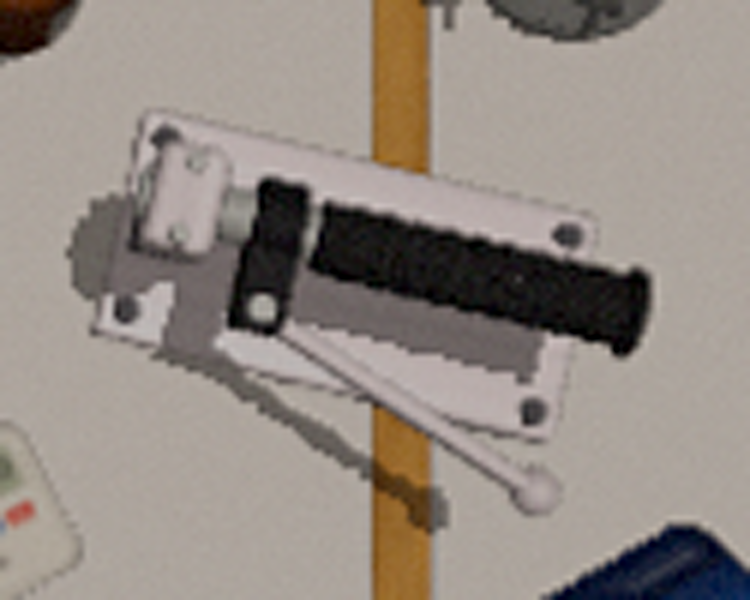

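View pics/z2.png

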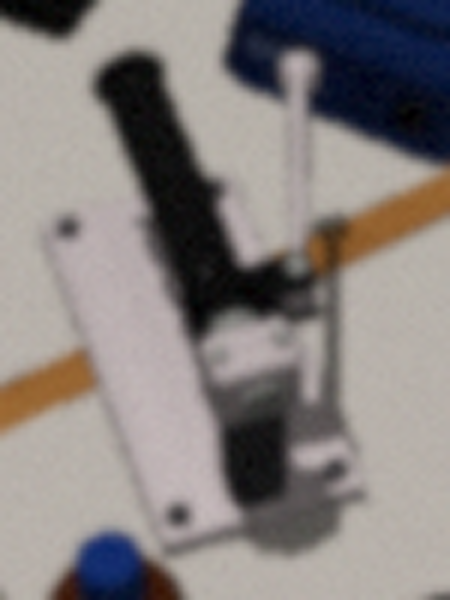

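The zoomed crops show the plate corners, ball and pivot screw clearly. In the top crop the corners are (148,108), (597,213), (550,440) and (92,333), the ball is (536,491) and the pivot is (263,307).

```bash
cat > h.py <<'E'
from station import env
import numpy as np, cv2
from scipy.optimize import least_squares
from scipy.spatial.transform import Rotation as R
def proj(n,P):
    c=env.camera_params(n)
    return cv2.projectPoints(np.float64(P),c["rvec"],c["tvec"],c["intrinsics"],None)[0][:,0]
def ray(n,uv,z):
    c=env.camera_params(n); M=cv2.Rodrigues(c["rvec"])[0]; o=-M.T@c["tvec"].ravel()
    d=M.T@np.linalg.inv(c["intrinsics"])@np.r_[uv,1]; return o+d*(z-o[2])/d[2]
E
python3 - <<'E'
from h import *
u=lambda a,o:(np.float64(a)+.5)/6-.5+o
T=u([(148,108),(597,213),(550,440),(92,333),(263,307)],(325,170))
S=u([(165,548),(48,232),(362,490),(296,268)],(285,115))
L=np.float64([(50,100,12),(50,-100,12),(-50,-100,12),(-50,100,12),(-34,45,112)])
def W(p,l): c,s=np.cos(p[2]),np.sin(p[2]); return l@np.array([[c,-s,0],[s,c,0],[0,0,1]]).T+[p[0],p[1],0]
ft=lambda p:(proj("top",W(p,L))-T).ravel()
fs=lambda p:(proj("scene",W(p,L[[0,1,3,4]]))-S).ravel()
p0=[550,-100,-.2]
for f in(ft,fs,lambda p:np.r_[ft(p),fs(p)]):
    r=least_squares(f,p0,x_scale=[10,10,.1],loss="soft_l1"); print(r.x,np.round(r.fun,1))
p=r.x
tb=u((536,491),(325,170)); b=ray("top",tb,100)
sb=u((300,70),(285,115)); bs=ray("scene",sb,100)
pv=W(p,np.array([[-34,45,100.]]))[0]
print("ball",b,bs,"pivot",pv,np.linalg.norm(b-pv))
c,s=np.cos(p[2]),np.sin(p[2]); d=(b-pv)[:2]; l=np.array([[c,s],[-s,c]])@d
print("local ball dir",l,"splay",np.arctan2(-l[0],-l[1]), "world blade ang",np.arctan2(d[1],d[0]))
for o in ([320,257],): print("timer",ray("top",o,17))
print("blue things", [ray("top",q,60) for q in([412,275],[435,262],[398,285])], "bottle/cube",ray("top",(467,240),10))
print(W(p,L))
E
```

```text
[ 5.14030348e+02 -1.24238113e+02 -2.06165050e-01] [-0.8 -0.5  0.6 -0.1  0.8  0.4 -0.1 -0.1 -0.5  0.2]
[ 5.12436453e+02 -1.22510357e+02 -2.26589132e-01] [-0.6  0.  -1.2 -2.   1.2 -0.1  0.5  1.1]
[ 5.13871194e+02 -1.23761598e+02 -2.07856353e-01] [-0.9 -0.5  0.4  0.   0.6  0.5 -0.3 -0.1 -0.7  0.2 -0.5  0.  -2.4 -1.7
  1.1 -0.6  0.   0.8]
ball [ 424.02303157 -180.51114006  100.        ] [ 421.03327001 -180.97368614  100.        ] pivot [489.88935549 -72.71386149 100.        ] 126.32745502444122
local ball dir [ -42.20323057 -119.06936307] splay 0.34062691731561806 world blade ang -2.119279597279248
timer [404.28820138  32.23502666  17.        ]
blue things [array([ 368.69580377, -185.93920635,   60.        ]), array([ 400.45786537, -241.10625969,   60.        ]), array([ 344.71700152, -152.63393468,   60.        ])] bottle/cube [ 456.33123204 -339.37475759   10.        ]
[[ 583.43125797  -36.23218829   12.        ]
 [ 542.15868405 -231.92729462   12.        ]
 [ 444.31113088 -211.29100766   12.        ]
 [ 485.58370481  -15.59590133   12.        ]
 [ 489.88935549  -72.71386149  112.        ]]
```

```bash
cat >> h.py <<'E'
def rel(start,goal):  # poses (x,y,z,phi deg of tool y), tool down -> row numbers
    f=np.radians(start[3]); d=np.subtract(goal[:3],start[:3])
    X=[-np.sin(f),np.cos(f),0]; Y=[np.cos(f),np.sin(f),0]
    return np.round([0,0,-(goal[3]-start[3])/180,d@X/100,d@Y/100,-d[2]/100],3).tolist()
def now():
    s=env.read_state(); M=R.from_quat(s["tool_rot"]).as_matrix()
    return s,np.r_[s["tcp_pos"],np.degrees(np.arctan2(M[1,1],M[0,1]))],np.round(M[:,2],3)
E
python3 - <<'E'
from h import *
w=[(251.5,517,215.9,64.05),(340,470,215,40),(410,385,215,20),(455,290,215,5),(470,190,215,-10),(470,90,215,-20),(445,-5,215,-27),(415,-95,190,-31),(405,-128,160,-31)]
for a,b in zip(w,w[1:]): print(b,rel(a,b))
E
```

```text
(340, 470, 215, 40) [0.0, 0.0, 0.134, -1.001, -0.035, 0.009]
(410, 385, 215, 20) [0.0, 0.0, 0.111, -1.101, -0.01, 0.0]
(455, 290, 215, 5) [0.0, 0.0, 0.083, -1.047, 0.098, 0.0]
(470, 190, 215, -10) [0.0, 0.0, 0.083, -1.009, 0.062, 0.0]
(470, 90, 215, -20) [0.0, 0.0, 0.056, -0.985, 0.174, 0.0]
(445, -5, 215, -27) [0.0, 0.0, 0.039, -0.978, 0.09, 0.0]
(415, -95, 190, -31) [0.0, 0.0, 0.022, -0.938, 0.141, 0.25]
(405, -128, 160, -31) [0.0, 0.0, 0.0, -0.334, 0.084, 0.3]
```

Call:
{"api": "servo_tool", "payload": {
  "plan": [0, 0, 0.13, -1, -0.03, 0, -1, 0, 0, 0.13, -1, -0.03, 0, -1, 0, 0, 0.13, -1, -0.03, 0, -1, 0, 0, 0.13, -1, -0.03, 0, -1],
  "grip_force": 20
}}

```text
clock: 0.43
tcp_pos: [344.3, 467.7, 215.6]
tool_rot: [0.424, 0.906, -0.0, 0.001]
contact_force: [-0.2, -0.4, 0.3]
gripper_width: 0.451
grasp_force: 0.0
```

Call:
{"api": "servo_tool", "payload": {
  "plan": [0, 0, 0.11, -1, 0, 0, -1, 0, 0, 0.11, -1, 0, 0, -1, 0, 0, 0.11, -1, 0, 0, -1, 0, 0, 0.11, -1, 0, 0, -1]
}}

```text
clock: 0.77
tcp_pos: [408.3, 391.0, 215.9]
tool_rot: [0.572, 0.82, -0.0, 0.001]
contact_force: [-0.8, 0.3, -0.3]
gripper_width: 0.004
grasp_force: 0.0
```

Call:
{"api": "servo_tool", "payload": {
  "plan": [0, 0, 0.08, -1, 0.1, 0, -1, 0, 0, 0.08, -1, 0.1, 0, -1, 0, 0, 0.08, -1, 0.1, 0, -1, 0, 0, 0.08, -1, 0.1, 0, -1]
}}

```text
clock: 1.1
tcp_pos: [452.0, 301.1, 216.0]
tool_rot: [0.668, 0.744, -0.0, 0.001]
contact_force: [0.9, -0.6, -0.8]
gripper_width: -0.004
grasp_force: 0.0
```

Call:
{"api": "servo_tool", "payload": {
  "plan": [0, 0, 0.08, -1, 0.06, 0, -1, 0, 0, 0.08, -1, 0.06, 0, -1, 0, 0, 0.08, -1, 0.06, 0, -1, 0, 0, 0.08, -1, 0.06, 0, -1]
}}

```text
clock: 1.43
tcp_pos: [468.0, 202.8, 216.1]
tool_rot: [0.756, 0.655, -0.0, 0.001]
contact_force: [0.0, 0.6, 0.8]
gripper_width: -0.001
grasp_force: 0.0
```

Run:
```python
from h import *
s,p,z=now(); print(s["clock"],p,z,s["gripper_width"],s["contact_force"])
w=[p,(470,90,215,-20),(445,-5,215,-27),(415,-95,190,-31),(405,-128,160,-31)]
for a,b in zip(w,w[1:]): print(b,rel(a,b))
```

```text
1.4333 [468.03886719 202.82242725 216.08335157  -8.17001033] [ 0.    -0.001 -1.   ] -0.0011574695858201434 [0.0324426  0.60068777 0.75139191]
(470, 90, 215, -20) [0.0, 0.0, 0.066, -1.114, 0.18, 0.011]
(445, -5, 215, -27) [0.0, 0.0, 0.039, -0.978, 0.09, 0.0]
(415, -95, 190, -31) [0.0, 0.0, 0.022, -0.938, 0.141, 0.25]
(405, -128, 160, -31) [0.0, 0.0, 0.0, -0.334, 0.084, 0.3]
```

Call:
{"api": "servo_tool", "payload": {
  "plan": [0, 0, 0.07, -1, 0.18, 0, -1, 0, 0, 0.07, -1, 0.18, 0, -1, 0, 0, 0.07, -1, 0.18, 0, -1, 0, 0, 0.07, -1, 0.18, 0, -1]
}}

```text
clock: 1.77
tcp_pos: [471.6, 101.6, 216.1]
tool_rot: [0.823, 0.568, -0.0, 0.001]
contact_force: [-0.1, -0.8, 0.7]
gripper_width: 0.002
grasp_force: 0.0
```

Call:
{"api": "servo_tool", "payload": {
  "plan": [0, 0, 0.04, -1, 0.09, 0, -1, 0, 0, 0.04, -1, 0.09, 0, -1, 0, 0, 0.04, -1, 0.09, 0, -1, 0, 0, 0.04, -1, 0.09, 0, -1]
}}

```text
clock: 2.1
tcp_pos: [444.1, 5.6, 216.1]
tool_rot: [0.856, 0.516, -0.0, 0.0]
contact_force: [-0.2, 0.3, -0.3]
gripper_width: 0.001
grasp_force: 0.0
```

Call:
{"api": "servo_tool", "payload": {
  "plan": [0, 0, 0.02, -0.5, 0.08, 0.1, -1, 0, 0, 0.02, -1, 0.16, 0.25, -1, 0, 0, 0.02, -1, 0.16, 0.25, -1, 0, 0, 0.02, -1, 0.16, 0.25, -1, 0, 0, 0.02, -1, 0.16, 0.25, -1, 0, 0, 0.02, -1, 0.16, 0.25, -1]
}}

```text
clock: 2.6
tcp_pos: [413.1, -86.6, 190.9]
tool_rot: [0.871, 0.491, 0.0, -0.0]
contact_force: [0.5, 0.7, 0.1]
gripper_width: -0.0
grasp_force: 0.0
```

Run:
```python
from h import *
s,p,z=now(); print(s["clock"],p,z,s["gripper_width"],s["contact_force"])
cam=env.camera_params("wrist"); im=env.get_image("wrist")
np.savez("w1.npz",**cam); cv2.imwrite("pics/w1.png",im[:,:,::-1]); print(cam)
print(proj("wrist",[(489.9,-72.7,108),(424,-180.5,100),(439.6,-147.4,108)]))
print(rel(p,(405,-128,160,-31)))
```

```text
2.6 [413.12502273 -86.60965717 190.88958441 -31.19347759] [ 0.     0.001 -1.   ] -0.00024860516281817116 [0.47891832 0.6938456  0.13230034]
{'intrinsics': array([[341.32149374,   0.        , 322.71215364],
       [  0.        , 341.32149374, 203.21716259],
       [  0.        ,   0.        ,   1.        ]]), 'rvec': array([-2.76434968,  0.77198997,  0.10786078]), 'tvec': array([-397.66271004,  104.52982206,  392.14470303])}
[[408.3026401  131.01153409]
 [394.52224569 288.25626351]
 [394.44925709 251.12498776]]
[0.0, 0.0, -0.001, -0.396, 0.145, 0.309]
```

View pics/w1.png

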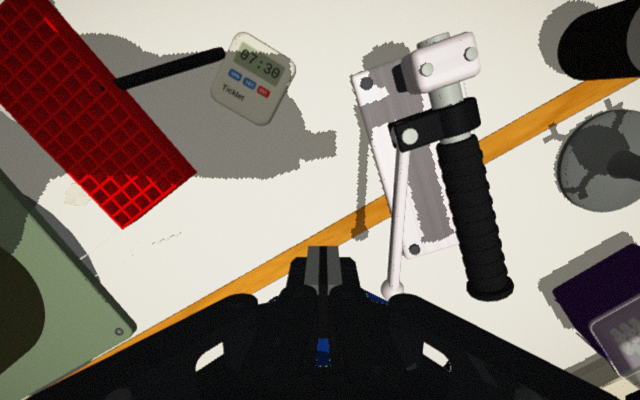

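The wrist view shows the pivot screw at about (411,137) and the ball at about (393,291), both within a few pixels of the prediction. The fingers are on the open side of the lever.

Run:
```python
from h import *
for n in (108,112): print("pivot",ray("wrist",(411,137),n))
b=ray("wrist",(393,290),100); print("ball",b)
# blade edges mid: near (406,155) to (394,283)
for q in((405,165),(397,255)): print(ray("wrist",q,108))
```

```text
pivot [489.63234408 -77.30352443 108.        ]
pivot [488.94030636 -76.47151057 112.        ]
ball [ 422.18924487 -181.26909599  100.        ]
[477.04108237 -92.58065642 108.        ]
[ 439.76487903 -151.26291566  108.        ]
```

Run:
```python
from h import *
_,p,z=now(); print(rel(p,(409,-131,140,-32)))
```

```text
[0.0, 0.0, 0.005, -0.402, 0.195, 0.51]
```

Call:
{"api": "servo_tool", "payload": {
  "plan": [0, 0, 0.005, -0.4, 0.2, 0, -1, 0, 0, 0.005, -0.4, 0.2, 0.1, -1, 0, 0, 0.005, -0.4, 0.2, 0.3, -1, 0, 0, 0.005, -0.4, 0.2, 0.5, -1, 0, 0, 0.005, -0.4, 0.2, 0.65, -1, 0, 0, 0.005, -0.4, 0.2, 0.8, -1, 0, 0, 0.005, -0.4, 0.2, 0.9, -1, 0, 0, 0.005, -0.4, 0.2, 0.9, -1, 0, 0, 0.005, -0.4, 0.2, 0.9, -1]
}}

```text
clock: 3.4
tcp_pos: [409.0, -131.9, 101.0]
tool_rot: [0.875, 0.484, -0.0, -0.0]
contact_force: [-0.7, -0.1, 0.4]
gripper_width: 0.002
grasp_force: 0.0
```

Run:
```python
from h import *
s,p,z=now(); print(s["clock"],p,z,s["contact_force"])
cv2.imwrite("pics/w2.png",env.get_image("wrist")[:,:,::-1])
print(rel(p,(421.7,-138.8,100,-32)),rel(p,(425.9,-141.4,100,-32)))
```

```text
3.4 [ 409.0346991  -131.85081036  100.97185226  -32.15081364] [-0.  0. -1.] [-0.656685   -0.08916653  0.42405022]
[0.0, 0.0, -0.001, 0.009, 0.144, 0.01] [0.0, 0.0, -0.001, 0.009, 0.194, 0.01]
```

View pics/w2.png

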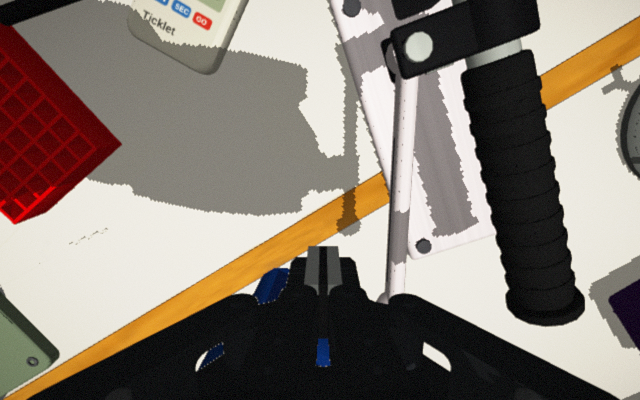

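Wrist view: the finger's right edge is at about column 350 and the blade's front at about column 388, so the gap is 15–20 mm. There's no contact yet, so I'm approaching gently.

Call:
{"api": "servo_tool", "payload": {
  "plan": [0, 0, 0, 0, 0.02, 0.01, -1, 0, 0, 0, 0, 0.04, 0.01, -1, 0, 0, 0, 0, 0.06, 0.01, -1, 0, 0, 0, 0, 0.08, 0.01, -1, 0, 0, 0, 0, 0.095, 0.01, -1, 0, 0, 0, 0, 0.11, 0.01, -1, 0, 0, 0, 0, 0.12, 0.01, -1, 0, 0, 0, 0, 0.13, 0.01, -1, 0, 0, 0, 0, 0.14, 0.01, -1, 0, 0, 0, 0, 0.15, 0.01, -1]
}}

```text
clock: 4.28
tcp_pos: [421.4, -140.8, 99.9]
tool_rot: [0.876, 0.483, -0.0, 0.0]
contact_force: [-0.4, 0.6, 0.3]
gripper_width: 0.001
grasp_force: 0.0
```

Call:
{"api": "servo_tool", "payload": {
  "plan": [0, 0, 0, 0, 0.01, 0, -1, 0, 0, 0, 0, 0.02, 0, -1, 0, 0, 0, 0, 0.03, 0, -1, 0, 0, 0, 0, 0.04, 0, -1, 0, 0, 0, 0, 0.05, 0, -1]
}}

```text
clock: 4.7
tcp_pos: [425.6, -143.4, 99.9]
tool_rot: [0.876, 0.483, -0.0, 0.0]
contact_force: [-0.4, 0.2, -0.1]
gripper_width: -0.001
grasp_force: 0.0
```

Run:
```python
from h import *
s,p,z=now(); print(s["clock"],p,s["contact_force"],s["ft_torque"])
```

```text
4.7 [ 425.64630024 -143.43567268   99.91986016  -32.247878  ] [-0.35079901  0.21287043 -0.051446  ] [0.00109578 0.00117836 0.01878341]
```

Call:
{"api": "servo_tool", "payload": {
  "plan": [0, 0, 0, 0, 0.01, 0, -1, 0, 0, 0, 0, 0.02, 0, -1, 0, 0, 0, 0, 0.03, 0, -1, 0, 0, 0, 0, 0.03, 0, -1]
}}

```text
clock: 5.03
tcp_pos: [428.3, -145.1, 99.9]
tool_rot: [0.876, 0.483, -0.0, 0.0]
contact_force: [-0.1, -0.3, 0.2]
gripper_width: -0.003
grasp_force: 0.0
```

Call:
{"api": "servo_tool", "payload": {
  "plan": [0, 0, 0, 0, 0.01, 0, -1, 0, 0, 0, 0, 0.02, 0, -1, 0, 0, 0, 0, 0.03, 0, -1, 0, 0, 0, 0, 0.03, 0, -1]
}}

```text
clock: 5.37
tcp_pos: [430.8, -146.7, 99.9]
tool_rot: [0.876, 0.483, -0.0, 0.0]
contact_force: [0.0, 0.3, -0.4]
gripper_width: 0.001
grasp_force: 0.0
```

Run:
```python
from h import *
s,p,z=now(); print(s["clock"],p,s["contact_force"],s["ft_torque"])
```

```text
5.3667 [ 430.81951558 -146.70303869   99.91619476  -32.2486888 ] [ 0.02581461  0.27554362 -0.37614149] [-0.01366407  0.000594    0.03369952]
```

Call:
{"api": "servo_tool", "payload": {
  "plan": [0, 0, 0, 0, 0.01, 0, -1, 0, 0, 0, 0, 0.02, 0, -1, 0, 0, 0, 0, 0.02, 0, -1]
}}

```text
clock: 5.62
tcp_pos: [432.5, -147.7, 99.9]
tool_rot: [0.876, 0.483, -0.0, 0.0]
contact_force: [0.3, 0.5, 0.2]
gripper_width: 0.002
grasp_force: 0.0
```

Call:
{"api": "servo_tool", "payload": {
  "plan": [0, 0, 0, 0, 0.01, 0, -1, 0, 0, 0, 0, 0.02, 0, -1, 0, 0, 0, 0, 0.02, 0, -1]
}}

```text
clock: 5.87
tcp_pos: [434.2, -148.8, 99.9]
tool_rot: [0.876, 0.483, -0.0, 0.0]
contact_force: [0.9, -0.0, 0.1]
gripper_width: -0.004
grasp_force: 0.0
```

Run:
```python
from h import *
s,p,z=now(); print(s["clock"],p,s["contact_force"],s["ft_torque"])
im=env.get_image("wrist")[150:350,240:500,::-1]
cv2.imwrite("pics/w3.png",cv2.resize(im,None,fx=3,fy=3,interpolation=cv2.INTER_CUBIC))
```

```text
5.8667 [ 434.20810952 -148.81812531   99.91179465  -32.24426339] [ 0.89761991 -0.03615535  0.06198827] [0.03767643 0.05049722 0.01230964]
```

View pics/w3.png

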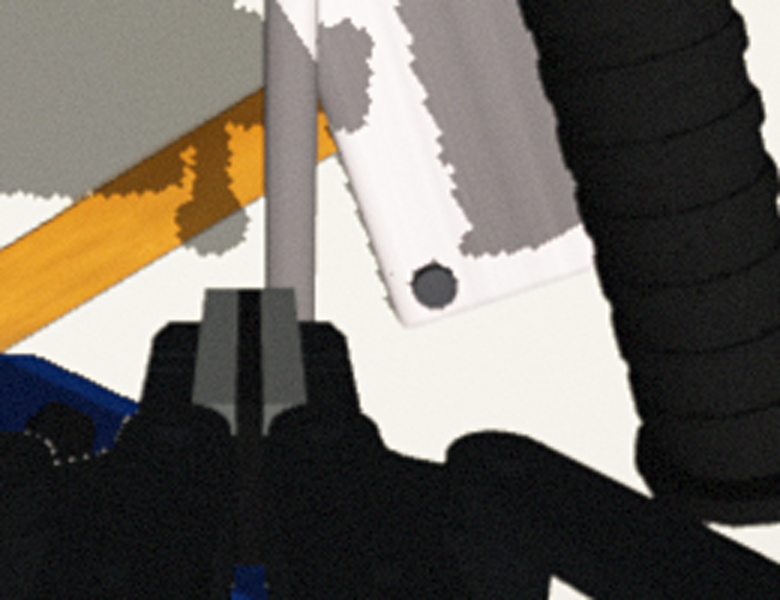

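The blade now looks parallel to the finger axis (crop columns 265–315), and it leaned by about 5° before. So it may already be moving, but the force reads about zero. I'll check the geometry and the other cameras.

Run:
```python
from h import *
s,p,z=now(); c=env.camera_params("wrist"); M=cv2.Rodrigues(c["rvec"])[0]
print("cam",-M.T@c["tvec"].ravel(),"axis",M[2]); f=np.radians(p[3]); X=np.array([-np.sin(f),np.cos(f),0]);Y=np.array([np.cos(f),np.sin(f),0]);t=p[:3]
crop=lambda P:(proj("wrist",P)-[240,150])*3
tip=t-[0,0,19]
print("TCP",crop([t]),"tip corners",crop([tip+X*11+Y*14.5,tip+X*11-Y*14.5,t+X*11+Y*14.5]))
print("tip z108",crop([t+[0,0,8]+X*11+Y*14.5]))
for a in(-2.131,-2.05):
    d=np.array([np.cos(a),np.sin(a),0]);n=np.array([-d[1],d[0],0]);pv=np.array([489.5,-75,108])
    print(a,crop([pv+60*d-4*n,pv+90*d-4*n,pv+60*d+4*n]))
s0=env.get_image("scene")[100:200,280:380,::-1]; t0=env.get_image("top")[190:290,350:450,::-1]
cv2.imwrite("pics/s4.png",cv2.resize(np.hstack([s0,t0]),None,fx=4,fy=4,interpolation=cv2.INTER_CUBIC))
```

```text
cam [470.19181144 -90.11439357 257.25213943] axis [-0.1470148  -0.23448295 -0.96093933]
TCP [[252.03639572 295.60507789]] tip corners [[331.65696484 197.03248093]
 [171.5612186  197.10852424]
 [340.87434637 233.31019799]]
tip z108 [[345.38647111 251.06899248]]
-2.131 [[276.800006   120.82538392]
 [275.85600431 305.09025788]
 [330.1154488  120.67098039]]
-2.05 [[309.22954457 121.55297737]
 [321.97835182 305.12268749]
 [362.47920158 117.20525357]]
```

View pics/s4.png

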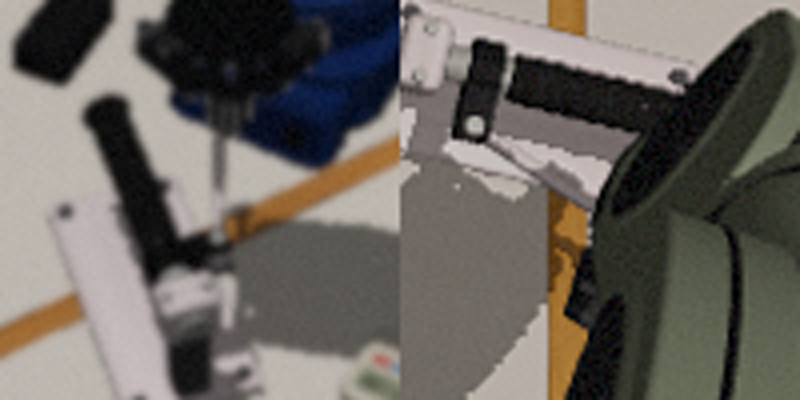

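Run:
```python
from h import *
s,p,z=now(); t=p[:3]
for dz in(-19,0,10,20,30,40,54): print(dz,(proj("scene",[t+[0,0,dz]])[0]-[280,100])*4, (proj("wrist",[t+[0,0,dz]])[0]-[240,150])*3)
print("lever press",(proj("scene",[[439.7,-150,100],[423,-181,100],[489.5,-75,108]])-[280,100])*4)
im=env.get_image("scene")[110:150,315:360,::-1]
cv2.imwrite("pics/s5.png",cv2.resize(im,None,fx=14,fy=14,interpolation=cv2.INTER_CUBIC))
```

```text
-19 [226.62968617 160.4596428 ] [251.5736266  253.93371443]
0 [226.87354923 142.63371341] [252.02848682 295.66830558]
10 [227.00431014 133.07533765] [252.30941409 321.44410317]
20 [227.13677676 123.3922775 ] [252.62608678 350.49963492]
30 [227.27098269 113.58207727] [252.98579085 383.50340559]
40 [227.40696241 103.64221637] [253.39793671 421.3188445 ]
54 [227.60038157  89.50364109] [254.08736053 484.57524772]
lever press [[218.88362423 144.61468817]
 [215.92258136 106.08651099]
 [214.43460646 241.19923789]]
```

View pics/s5.png

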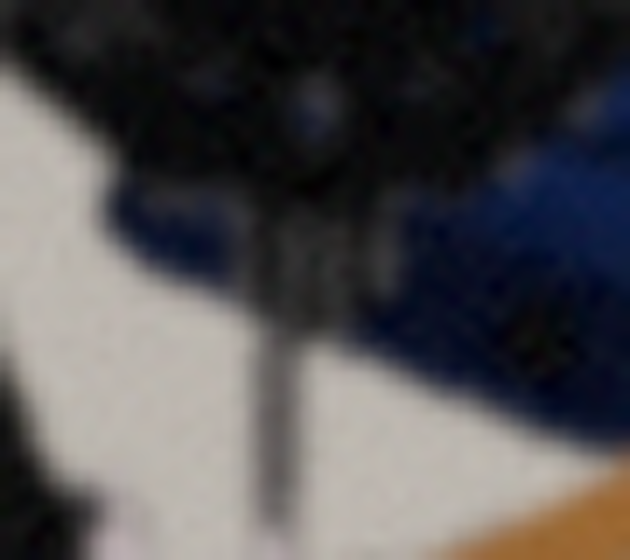

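Both cameras put the shut fingertips at about z 110–120, so they're passing just over the blade. The lever hasn't moved and there's no contact. I'll back off straight, go lower and approach again.

Call:
{"api": "servo_tool", "payload": {
  "plan": [0, 0, 0, 0, -0.1, 0, -1, 0, 0, 0, 0, -0.2, 0, -1, 0, 0, 0, 0, -0.26, 0, -1, 0, 0, 0, 0, -0.26, 0, -1, 0, 0, 0, 0, -0.26, 0, -1]
}}

```text
clock: 6.48
tcp_pos: [412.3, -135.0, 100.0]
tool_rot: [0.876, 0.483, 0.0, 0.0]
contact_force: [0.7, -0.1, 0.5]
gripper_width: -0.005
grasp_force: 0.0
```

Call:
{"api": "servo_tool", "payload": {
  "plan": [0, 0, 0, 0, 0, 0.05, -1, 0, 0, 0, 0, 0, 0.1, -1, 0, 0, 0, 0, 0, 0.15, -1, 0, 0, 0, 0, 0, 0.18, -1, 0, 0, 0, 0, 0, 0.18, -1]
}}

```text
clock: 6.9
tcp_pos: [411.8, -134.9, 81.1]
tool_rot: [0.876, 0.483, -0.0, -0.0]
contact_force: [-0.0, -0.2, 0.7]
gripper_width: -0.001
grasp_force: 0.0
```

Call:
{"api": "servo_tool", "payload": {
  "plan": [0, 0, 0, 0, 0, 0.03, -1, 0, 0, 0, 0, 0, 0.06, -1, 0, 0, 0, 0, 0, 0.09, -1, 0, 0, 0, 0, 0, 0.12, -1, 0, 0, 0, 0, 0, 0.14, -1, 0, 0, 0, 0, 0, 0.14, -1]
}}

```text
clock: 7.4
tcp_pos: [411.9, -134.8, 67.5]
tool_rot: [0.876, 0.483, -0.0, -0.0]
contact_force: [-0.6, -0.0, 1.0]
gripper_width: 0.002
grasp_force: 0.0
```

Run:
```python
from h import *
s,p,z=now(); print(s["clock"],p,s["contact_force"])
w=env.get_image("wrist")[100:350,240:490,::-1]
s0=env.get_image("scene")[100:150,310:360,::-1]
big=lambda a:cv2.resize(a,(400,400),interpolation=cv2.INTER_CUBIC)
cv2.imwrite("pics/c6.png",np.hstack([big(w),big(s0)]))
```

```text
7.4 [ 411.92247313 -134.8181348    67.54774946  -32.2436013 ] [-0.6172662  -0.01711819  1.04881876]
```

View pics/c6.png

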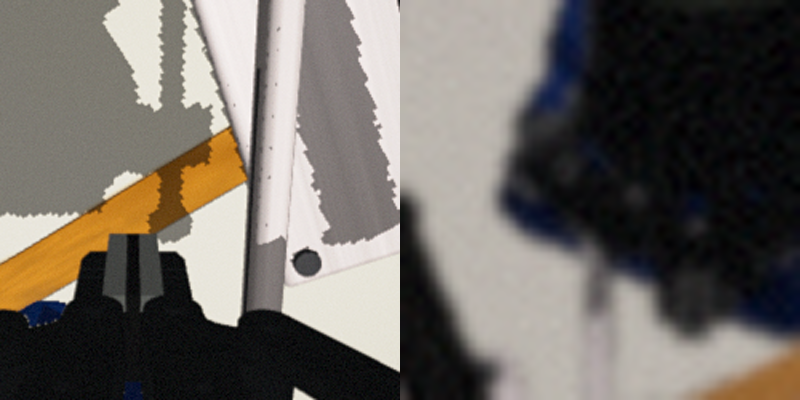

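The fingers are now lower, clear of the blade and on its open side: in the left wrist crop the finger's right edge is at about column 190 and the blade's front at about column 248. Now a slow advance.

Call:
{"api": "servo_tool", "payload": {
  "plan": [0, 0, 0, 0, 0.02, 0, -1, 0, 0, 0, 0, 0.04, 0, -1, 0, 0, 0, 0, 0.06, 0, -1, 0, 0, 0, 0, 0.07, 0, -1, 0, 0, 0, 0, 0.08, 0, -1, 0, 0, 0, 0, 0.09, 0, -1, 0, 0, 0, 0, 0.1, 0, -1, 0, 0, 0, 0, 0.11, 0, -1, 0, 0, 0, 0, 0.12, 0, -1]
}}

```text
clock: 8.25
tcp_pos: [422.3, -141.3, 67.9]
tool_rot: [0.876, 0.483, -0.0, 0.0]
contact_force: [0.2, 0.3, 0.2]
gripper_width: -0.002
grasp_force: 0.0
```

Call:
{"api": "servo_tool", "payload": {
  "plan": [0, 0, 0, 0, 0.01, 0, -1, 0, 0, 0, 0, 0.02, 0, -1, 0, 0, 0, 0, 0.03, 0, -1, 0, 0, 0, 0, 0.04, 0, -1]
}}

```text
clock: 8.58
tcp_pos: [425.4, -143.3, 67.9]
tool_rot: [0.876, 0.483, -0.0, -0.0]
contact_force: [-3.0, 0.9, -0.2]
gripper_width: 0.0
grasp_force: 1.3
```

Call:
{"api": "servo_tool", "payload": {
  "plan": [0, 0, 0, 0, 0.01, 0, -1, 0, 0, 0, 0, 0.02, 0, -1, 0, 0, 0, 0, 0.03, 0, -1]
}}

```text
clock: 8.83
tcp_pos: [428.0, -145.0, 67.9]
tool_rot: [0.876, 0.483, -0.0, -0.0]
contact_force: [-3.5, 1.7, 0.8]
gripper_width: -0.002
grasp_force: 1.4
```

Contact at about 3 N, as expected. Next I'll follow the lever's arc, turning with it.

Run:
```python
from h import *
s,p,z=now(); print(p,s["contact_force"])
pv=np.array([489.5,-75]); c0=np.array([424.5,-142.7])
for th in(.06,.09,.12,.15,.18,.21,.24,.26,.28,.30):
    c,s_=np.cos(th),np.sin(th); q=pv+np.array([[c,-s_],[s_,c]])@(c0-pv)
    print(th,q,rel(p,(*q,68,-32.2+np.degrees(th))))
```

```text
[ 427.98440711 -144.96643702   67.8938944   -32.24285922] [-3.51989775  1.68722831  0.75631644]
0.06 [ 428.67652814 -146.47583697] [0.0, 0.0, -0.019, -0.009, 0.014, -0.001]
0.09 [ 430.84785013 -148.26810572] [0.0, 0.0, -0.029, -0.013, 0.042, -0.001]
0.12 [ 433.0719551  -149.99443812] [0.0, 0.0, -0.038, -0.015, 0.07, -0.001]
0.15 [ 435.3468415  -151.65328059] [0.0, 0.0, -0.048, -0.017, 0.098, -0.001]
0.18 [ 437.67046209 -153.24314027] [0.0, 0.0, -0.058, -0.018, 0.126, -0.001]
0.21 [ 440.04072576 -154.76258642] [0.0, 0.0, -0.067, -0.019, 0.154, -0.001]
0.24 [ 442.45549944 -156.21025162] [0.0, 0.0, -0.077, -0.018, 0.182, -0.001]
0.26 [ 444.08900478 -157.13483739] [0.0, 0.0, -0.083, -0.017, 0.201, -0.001]
0.28 [ 445.74067392 -158.02657033] [0.0, 0.0, -0.089, -0.016, 0.22, -0.001]
0.3 [ 447.4098462  -158.88509375] [0.0, 0.0, -0.096, -0.014, 0.239, -0.001]
```

Call:
{"api": "servo_tool", "payload": {
  "plan": [0, 0, -0.01, 0, 0.01, 0, -1, 0, 0, -0.02, -0.01, 0.02, 0, -1, 0, 0, -0.027, -0.012, 0.035, 0, -1, 0, 0, -0.032, -0.013, 0.05, 0, -1, 0, 0, -0.037, -0.015, 0.065, 0, -1, 0, 0, -0.042, -0.016, 0.08, 0, -1, 0, 0, -0.047, -0.017, 0.095, 0, -1, 0, 0, -0.052, -0.018, 0.11, 0, -1, 0, 0, -0.058, -0.018, 0.125, 0, -1, 0, 0, -0.063, -0.018, 0.14, 0, -1]
}}

```text
clock: 9.67
tcp_pos: [439.1, -154.0, 67.9]
tool_rot: [0.823, 0.568, -0.0, -0.0]
contact_force: [-1.4, 3.3, -0.3]
gripper_width: -0.001
grasp_force: 1.7
```

Run:
```python
from h import *
s,p,z=now(); print(p,s["contact_force"])
pv=np.array([489.5,-75]); c0=np.array([424.5,-142.7])
for th in(.21,.24,.26,.28,.30,.32):
    c,s_=np.cos(th),np.sin(th); q=pv+np.array([[c,-s_],[s_,c]])@(c0-pv)
    print(th,rel(p,(*q,68,-32.2+np.degrees(th))))
```

```text
[ 439.0696837  -153.97264418   67.90551286  -20.7932344 ] [-1.40463139  3.27377477 -0.27863568]
0.21 [0.0, 0.0, -0.003, -0.004, 0.012, -0.001]
0.24 [0.0, 0.0, -0.013, -0.009, 0.04, -0.001]
0.26 [0.0, 0.0, -0.019, -0.012, 0.058, -0.001]
0.28 [0.0, 0.0, -0.026, -0.014, 0.077, -0.001]
0.3 [0.0, 0.0, -0.032, -0.016, 0.095, -0.001]
0.32 [0.0, 0.0, -0.038, -0.018, 0.114, -0.001]
```

Call:
{"api": "servo_tool", "payload": {
  "plan": [0, 0, -0.004, 0, 0.01, 0, -1, 0, 0, -0.008, 0, 0.02, 0, -1, 0, 0, -0.01, 0, 0.03, 0, -1]
}}

```text
clock: 9.92
tcp_pos: [441.7, -155.4, 67.9]
tool_rot: [0.814, 0.58, -0.0, 0.0]
contact_force: [-3.5, -0.3, -1.0]
gripper_width: -0.004
grasp_force: 1.9
```

Call:
{"api": "servo_tool", "payload": {
  "plan": [0, 0, -0.004, 0, 0.01, 0, -1, 0, 0, -0.008, 0, 0.02, 0, -1, 0, 0, -0.008, 0, 0.02, 0, -1]
}}

```text
clock: 10.17
tcp_pos: [443.7, -156.1, 67.9]
tool_rot: [0.807, 0.59, -0.0, 0.0]
contact_force: [-4.1, -1.5, -0.1]
gripper_width: -0.0
grasp_force: 1.9
```

Run:
```python
from h import *
s,p,z=now(); print(s["clock"],p,s["contact_force"],s["ft_torque"],s["grasp_force"])
w=env.get_image("wrist")[100:350,240:490,::-1]
s0=env.get_image("scene")[100:150,310:360,::-1]
big=lambda a:cv2.resize(a,(400,400),interpolation=cv2.INTER_CUBIC)
cv2.imwrite("pics/c7.png",np.hstack([big(w),big(s0)]))
for th in(.24,.28,.34):
    a=-2.131+th; d=np.array([np.cos(a),np.sin(a),0]);n=np.array([-d[1],d[0],0]);pv=np.array([489.5,-75,108])
    print(th,((proj("wrist",[pv+30*d-4*n,pv+75*d-4*n])-[240,100])*1.6).round().tolist())
print(env.read_state()["contact_force"])
```

```text
10.1667 [ 443.68463256 -156.14833433   67.92610343  -17.62748622] [-4.14923785 -1.53382415 -0.12124342] [-0.29445797  0.90377507 -0.04101555] 1.9061612337827682
0.24 [[207.0, 47.0], [198.0, 244.0]]
0.28 [[213.0, 48.0], [211.0, 245.0]]
0.34 [[222.0, 49.0], [230.0, 245.0]]
[-4.59226112 -2.55844866 -0.20867372]
```

View pics/c7.png

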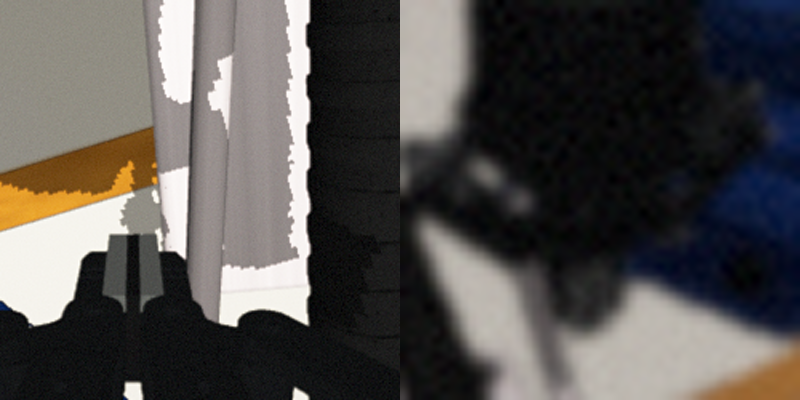

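The lever is close to its stop, with the blade flush against the finger and the bar clear on the right. I'll keep going in small steps and watch for the force rise at the stop.

Call:
{"api": "servo_tool", "payload": {
  "plan": [0, 0, -0.004, -0.001, 0.01, 0, -1, 0, 0, -0.006, -0.002, 0.02, 0, -1]
}}

```text
clock: 10.43
tcp_pos: [445.4, -156.7, 67.9]
tool_rot: [0.802, 0.598, -0.0, 0.0]
contact_force: [-4.9, -2.2, -0.3]
gripper_width: 0.002
grasp_force: 2.1
```

Call:
{"api": "servo_tool", "payload": {
  "plan": [0, 0, -0.003, -0.001, 0.008, 0, -1, 0, 0, -0.003, -0.001, 0.01, 0, -1]
}}

```text
clock: 10.6
tcp_pos: [446.4, -157.1, 67.9]
tool_rot: [0.799, 0.602, -0.0, 0.0]
contact_force: [-5.0, -2.1, -0.4]
gripper_width: -0.0
grasp_force: 2.2
```

Call:
{"api": "servo_tool", "payload": {
  "plan": [0, 0, 0, 0, 0.005, 0, -1, 0, 0, 0, 0, 0.005, 0, -1]
}}

```text
clock: 10.77
tcp_pos: [446.8, -157.2, 67.9]
tool_rot: [0.799, 0.601, -0.0, 0.0]
contact_force: [-4.7, -2.0, -0.9]
gripper_width: -0.0
grasp_force: 2.1
```

Call:
{"api": "servo_tool", "payload": {
  "plan": [0, 0, -0.001, -0.001, 0.005, 0, -1, 0, 0, -0.002, -0.002, 0.01, 0, -1]
}}

```text
clock: 10.93
tcp_pos: [447.1, -157.4, 67.9]
tool_rot: [0.797, 0.604, -0.001, -0.001]
contact_force: [-9.3, -0.6, 2.3]
gripper_width: 0.004
grasp_force: 4.7
```

Call:
{"api": "servo_tool", "payload": {
  "plan": [0, 0, 0, -0.001, 0.005, 0, -1, 0, 0, 0, -0.002, 0.008, 0, -1]
}}

```text
clock: 11.1
tcp_pos: [447.3, -157.5, 67.8]
tool_rot: [0.797, 0.604, -0.001, -0.001]
contact_force: [-12.7, 2.4, 4.3]
gripper_width: -0.005
grasp_force: 6.3
```

Call:
{"api": "servo_tool", "payload": {
  "plan": [0, 0, 0, 0, 0.005, 0, -1, 0, 0, 0, 0, 0.005, 0, -1]
}}

```text
clock: 11.27
tcp_pos: [447.3, -157.5, 67.8]
tool_rot: [0.797, 0.604, -0.001, -0.002]
contact_force: [-14.4, 1.4, 5.6]
gripper_width: 0.0
grasp_force: 7.1
```

Call:
{"api": "servo_tool", "payload": {
  "plan": [0, 0, 0, 0, -0.004, 0, -1, 0, 0, 0, 0, -0.006, 0, -1, 0, 0, 0, 0, -0.006, 0, -1]
}}

```text
clock: 11.52
tcp_pos: [447.2, -157.4, 67.8]
tool_rot: [0.797, 0.604, -0.001, -0.001]
contact_force: [-11.2, 0.8, 5.3]
gripper_width: 0.003
grasp_force: 5.7
```

Run:
```python
from h import *
for i in range(3):
    s,p,z=now(); F=s["contact_force"];T=s["ft_torque"]
    Y=np.r_[np.cos(np.radians(p[3])),np.sin(np.radians(p[3])),0]; X=np.r_[-Y[1],Y[0],0]
    print(s["clock"],p.round(2),F.round(2),T.round(3),"FY",F@Y,"FX",F@X,"TX",T@X,"TY",T@Y)
    im=env.get_image("wrist")
cv2.imwrite("pics/end.png",im[:,:,::-1])
w=im[:,:,:].astype(int).sum(2)
for v in(190,210): print(v,np.round(w[v,320:460:4]).tolist())
```

```text
11.5167 [ 447.18 -157.44   67.84  -15.7 ] [-11.19   0.77   5.33] [ 0.195  2.273 -0.018] FY -10.979677580810074 FX -2.288242149917959 TX 2.2408887464143588 TY -0.42686876334593377
11.5667 [ 447.17 -157.45   67.84  -15.7 ] [-10.57   0.45   4.3 ] [ 2.590e-01  2.228e+00 -2.000e-03] FY -10.301204796204235 FX -2.427151937424824 TX 2.215465903687093 TY -0.3533024237815164
11.6167 [ 447.17 -157.45   67.83  -15.7 ] [-11.02   1.26   3.97] [ 0.23   2.193 -0.012] FY -10.948758695384816 FX -1.7701270074080213 TX 2.173419281554139 TY -0.37149147389054565
190 [204, 207, 207, 301, 419, 432, 445, 449, 449, 445, 312, 401, 433, 451, 427, 387, 437, 419, 424, 442, 444, 429, 430, 441, 436, 736, 672, 42, 50, 54, 57, 56, 46, 57, 51]
210 [422, 233, 222, 232, 407, 741, 744, 741, 737, 642, 316, 403, 440, 435, 408, 343, 438, 412, 426, 440, 437, 424, 417, 426, 515, 729, 504, 51, 41, 42, 39, 49, 58, 59, 65]
```

Call:
{"api": "servo_tool", "payload": {
  "plan": [0, 0, 0, 0, -0.003, 0, -1, 0, 0, 0, 0, -0.003, 0, -1, 0, 0, 0, 0, -0.003, 0, -1, 0, 0, 0, 0, -0.003, 0, -1]
}}

```text
clock: 12.0
tcp_pos: [447.1, -157.4, 67.9]
tool_rot: [0.797, 0.604, -0.001, -0.001]
contact_force: [-10.8, 1.0, 3.5]
gripper_width: 0.0
grasp_force: 5.0
```

The push is steady at about 10 N on the stop, well above the 4.5 N needed. The gap from the image is about 19–20 mm, which matches the stop. Handing in.

```bash
python3 -c "
from station import env
print(env.close_job())"
```

```text
the job is handed in; nothing more can be done
None
```

The brake lever is held on its stop by the backs of the shut fingers at about 10 N (14 N peak), with roughly 20 mm to the bar by camera; handed in at 12.0 s of the 29 s, verdict not shown, after one too-high first pass over the lever with no contact force felt, and I viewed 11 pictures against the limit of 10.

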